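# Raise the counterweighted barrier and push the sample shuttle through

## Task

Push the handle of the barrier arm up and over, past the arm's balance point, until the arm stays raised by itself. Then push the shuttle with the dish along the track, steadily and without lifting it, under the raised arm and all the way up against the stop at the far left end. Only push, nothing is to be picked up; leave the glassware and the rubber bung standing round the track where they are.

Things in the scene. Friction and masses are not known exactly. Their poses are not given: they have to be found in the camera images.
- track: Fixed metal track on the table, 470 mm long, 100 mm wide, turned a little about the vertical. Origin: centre of its underside. Its y axis runs along the lane to the end stop (roughly to the robot's left), x across the lane away from the robot, z up. Lane floor 8 mm up, side rails 22 mm high, 84 mm apart inside; a lip 16 mm high at the start end. The barrier arm crosses the lane at y = 0.
- stop_face (a point): Middle of the rubber face of the end stop, a block 48 mm high across the left end of the lane: at y = +217 mm, z = 34 mm in the track's frame.
- hinge (a point): Point on the barrier arm's hinge axis (parallel to the track's y axis), in the middle of the post beyond the far rail: x = +130 mm, y = 0, z = 70 mm in the track's frame. The post is 89 mm high and 44 mm wide along the lane; the dark counterweight block sits behind it.
- barrier (a joint): Angle of the barrier arm, rad. 0: down, its steel rod (12 mm thick) level across the lane 70 mm above the table, in the shuttle's way. 1.40: raised, at its stop. It balances at about 0.88: below that it falls shut, beyond it falls by itself on to the raised stop and stays (damped, takes a second or two). Rising, the near end goes up, then away from the robot. 1 to 3 N at the handle moves it.
- handle (a point): Centre of the arm's handle: a free-turning black roller 26 mm thick, 76 mm long, parallel to the track's y axis, on the cranked-up near end. Arm down: x = -75 mm, y = 0, z = 170 mm in the track's frame (205 mm nearer the robot than the hinge, 100 mm above it); it circles the hinge at 228 mm. Pushed from the robot's side, away from the robot, rising with it along that circle, it swings over.
- shuttle: Loose grey shuttle on skids in the lane, 76 mm wide, 124 mm long, 0.3 to 0.6 kg, an upright steel plate (70 mm wide, top 94 mm above the table) at either end and a white dish fixed between. It slides, it does not roll. Origin: centre of its underside; y axis towards the end stop. It starts on the right of the gate; against the stop its origin is at y = +155 mm in the track's frame.
- push_plate (a point): Middle of the rear outer face of the shuttle's rear plate (62 mm behind the shuttle's origin, 64 mm above the table); push here towards the end stop.
- flask: Glass conical flask, 63 mm wide, 105 mm high, a bystander beyond the track on the right. Origin: centre of its underside.
- cylinder: Slim measuring cylinder, 50 mm foot, 184 mm high, a bystander beyond the track on the left. Origin: centre of its underside.
- beaker: Glass beaker, 80 mm wide, 95 mm high, a bystander on the robot's side of the track on the left. Origin: centre of its underside.
- bung: Rubber bung, 27 mm wide, 26 mm high, a bystander on the robot's side of the track on the right. Origin: centre of its underside.

How it is judged:
By the outcome, as a careful person would: the job done as asked, in the order asked, and still so for the second after the job is handed in, with the robot touching nothing.
It also fails if it takes over 54 s, if anything falls off the work surface, if the arm or the gripper's body presses on something with over 40 N, if the wrist force passes 120 N, or if a joint passes its speed limit or range.

## Robot

A 6-joint arm with a two-finger parallel gripper is mounted at the origin on a cart in front of the work surface, level with it; the furniture and walls round the work are solid. World frame = base frame: x ahead of the robot, y to its left, z up, the work surface at z = 0. Lengths are in mm, angles in rad, forces in N, time in s.
With the tool pointing down it reaches from about 275 to 875 mm from the base axis. Payload 12.5 kg.
Tool frame: the origin (TCP) lies on the centre line of the jaws, within the pads' length; the fingertips stand ctrl.tip_reach ahead of it and the grasp point (between the pads) lies 3 mm ahead of it (ctrl.tip_reach is the distance from the TCP to the fingertips, in mm); z points along the fingers, y is the direction in which the jaws open and shut (so a half turn about z gives the same grasp; the last joint's range is limited). The gripper opens to 85 mm and grips with 20 to 120 N. Pads are 22 mm wide; open, the fingers measure 114 mm over their backs; the gripper's body (76 mm by 85 mm) begins 54 mm behind the grasp point. The pads swing forward as they close: fully open they stand 13 mm farther back than shut.
Start: joints at [1.072, 0.351, 1.652, -0, 1.139, -0.085], TCP at [221.118, 503.578, 253.29] pointing down, gripper open.
Joint ranges: [-2.75, 2.75], [-0.79, 2.1], [0.01, 2.65], [-1.57, 4.71], [0.07, 3.14], [-2.87, 2.87]. Speed limits (rad/s): [2.22, 2.22, 2.79, 3.14, 3.14, 3.14].

## Interface

Orientations are given as a unit quaternion [x, y, z, w].
In Python, from bench import ctrl gives the robot as it stands.
- The arm moves only by the tool carry_out, never from a script. Its argument "deltas" is a list of rows, each a list of 3 entries, a list of its own where there are three numbers: the turn, a rotation vector about the tool's x, y, z in rad, then the shift along the tool's x, y, z in cm, then the finger opening in cm, from 0 to 8.54. In form: [[[rx, ry, rz], [x, y, z], claw], ...]. A call has 1 to 8 rows; each row is the pose to reach, as a shift and turn from the pose measured when the call began, along the tool's axes at that moment; what a row does not reach only later rows make up. A row lasts 1/8 s, in which the tool goes at most 62.5 mm and 10.7 degrees, less where a joint would pass 70% of its speed; a pose out of reach is approached as far as the arm can. A call with a gripper value outside its range is refused whole. The fingers move at their own pace and stop on an object; "newtons" is the grip in N (left out, the last holds). Time passes only in rows, so rows that repeat a pose let the fingers close. It gives the time, the measured TCP pose, the force and the opening at its end, in the units of the state.
- ctrl.state(): the state, without advancing time (a new reading comes with each control period).
- ctrl.read_camera(name): name is "scene" or "top" or "wrist"; returns (picture, depth): 420x560x3 uint8, red, green, blue; 420x560 float32, mm along the optical axis (not along the pixel's ray), 0 where there is no reading.
- ctrl.camera_model(name): a dict with "camera_matrix" (3x3 intrinsics, pixels), "R" (3x3) and "t" (3): a world point X has camera coordinates R X + t; the wrist camera has in their place "T_tool_cam" (4x4, takes a point from camera to tool coordinates, whose origin is the TCP and whose axes are the flange's). Camera axes: x right, y down, z forward; pixel columns grow to the right and rows downward; lengths in mm; the calibration is good to about 2 mm. A picture is of the moment at which its call begins: read the wrist's pose just before it. camera_model takes no time and is no camera call.
- ctrl.finish_job(): hands the job in, once; it reports no verdict.
Trained networks look in the newest picture that a camera, given by its name, has taken for a name from the list of things; names that differ only in an ending like _2 or _b are one class to them, and where a whole thing is asked for, a point or a joint stands for the part that bears it (a point fixed in the world has none). Each returns a list of dicts, best first, with "confidence" (0 to 1); they miss things now and then, are a little off and sometimes report something else, mostly with a low value. They report only what shows in the picture. A call takes as long as a camera call.
- ctrl.outline_of(camera, thing): "region" (420x560 bool, what is visible of it) and "xy" ([column, row] in pixels, amid what is visible of it).
The state is a dict: "time_s": time; "joint_positions": joint angles; "joint_velocities": joint speeds; "joint_efforts": joint torques, N m; "tool_pos": TCP position; "tool_rot": TCP orientation; "force": force on the tool from outside, world axes, zero at the start; "ft_torque": the same for the moment, N m; "grip_width": finger opening in mm.
Only numpy, scipy, OpenCV 4.12 (cv2) and the standard library are available. Lean on these libraries where they do the work, as an engineer would, in place of code of your own. Each camera call takes 0.05 s, during which the arm holds its last target.

## Working session

There is one attempt and no reset: what is moved stays moved. The work goes in short steps, Python scripts to look and compute and a tool call to move; the robot and the scene stay as the last step left them, time stands still between calls to the robot, and variables do not carry over. Pictures are saved under pics/ and viewed, and the job is handed in when it is done.

Besides the shell and the picture viewer there is one more tool, called after ">>>" as name([rows], argument=value, ...), one row to a line, values as JSON. carry_out: Moves the arm, as the interface text tells. Its arguments: {"type":"object","properties":{"deltas":{"type":"array"},"newtons":{"type":"number"}},"required":["deltas"]}

```bash
ls; mkdir -p pics
python3 - <<'E'
from bench import ctrl
import cv2,numpy as np
s=ctrl.state();print(s,ctrl.tip_reach)
for c in ("scene","top"):
    p,d=ctrl.read_camera(c);cv2.imwrite(f"pics/{c}0.png",p[:,:,::-1]);np.savez(f"{c}0.npz",p=p,d=d)
    m=ctrl.camera_model(c);print(c,m)
print(ctrl.camera_model("wrist"))
E
```

```text
pics
{'time_s': 0.0, 'joint_positions': array([ 1.07237749e+00,  3.51243150e-01,  1.65243337e+00, -1.79365405e-06,
        1.13909992e+00, -8.46168336e-02]), 'joint_velocities': array([-0.00014495,  0.00105158,  0.00060616, -0.00134238,  0.00018386,
       -0.0004193 ]), 'joint_efforts': array([ 2.80254673e-03, -5.06086886e+01, -2.91405004e+01,  7.19548393e-05,
        4.46798047e-03,  3.13760154e-05]), 'tool_pos': array([220.98829852, 503.31290506, 252.75109362]), 'tool_rot': array([ 2.05427582e-01,  9.78672140e-01, -5.67152259e-04, -1.69333214e-04]), 'force': array([ 0.38751294,  0.29798313, -0.13118686]), 'ft_torque': array([-0.0014204 ,  0.01425305, -0.05259699]), 'grip_width': 85.2248846846439} 22.0
scene {'camera_matrix': array([[398.8268464 ,   0.        , 282.63303718],
       [  0.        , 398.8268464 , 212.88718059],
       [  0.        ,   0.        ,   1.        ]]), 'R': array([[ 0.64979139, -0.76003979, -0.0105201 ],
       [-0.42102251, -0.34835853, -0.83748814],
       [ 0.63285954,  0.54862178, -0.54635423]]), 't': array([-369.06393778,  348.09021542,  756.3160466 ]
[... 218 characters left out ...]
 -0.00973844],
       [-0.99631407,  0.02145243, -0.08305457],
       [ 0.08324173,  0.00798213, -0.99649742]]), 't': array([  38.99403374,  573.09617301, 1220.23187217])}
{'camera_matrix': array([[344.34901816,   0.        , 277.41799572],
       [  0.        , 344.34901816, 210.8217999 ],
       [  0.        ,   0.        ,   1.        ]]), 'T_tool_cam': array([[ 5.16795976e-04, -9.51463155e-01, -3.07762242e-01,
         7.92633662e+01],
       [ 9.99999528e-01,  7.44984153e-04, -6.23953213e-04,
        -7.58500774e-01],
       [ 8.22946486e-04, -3.07761775e-01,  9.51463091e-01,
        -1.21262185e+02],
       [ 0.00000000e+00,  0.00000000e+00,  0.00000000e+00,
         1.00000000e+00]])}
```

View pics/scene0.png

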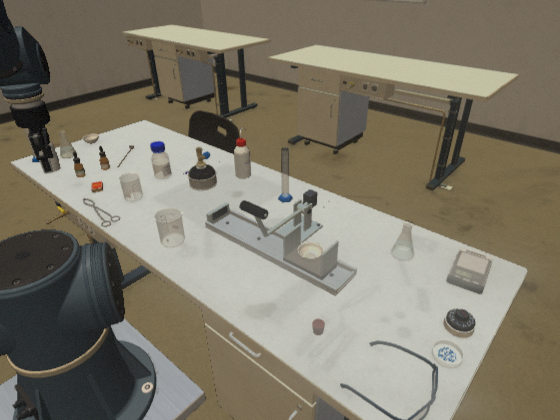

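View pics/top0.png

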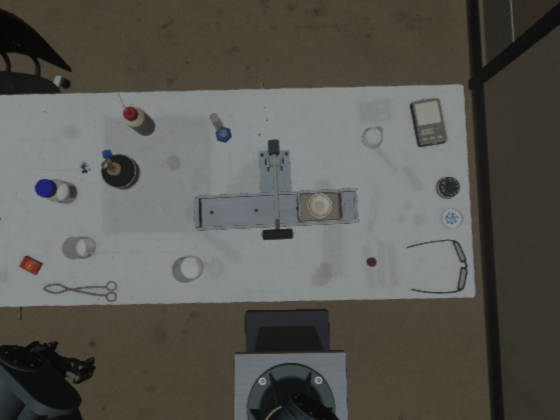

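The top view shows the track spanning about (195,210) to (357,206), with the handle at (277,234), the shuttle at (320,206), the beaker at (188,268), the bung at (371,262), the flask at (372,137) and the cylinder at (222,133). Next I'll measure poses.

```bash
cat > h.py <<'E'
from bench import ctrl
import cv2,numpy as np
from scipy.spatial.transform import Rotation as Rn
def cloud(d,m):
    K=m["camera_matrix"];v,u=np.mgrid[0:420,0:560]
    c=np.stack([(u-K[0,2])/K[0,0]*d,(v-K[1,2])/K[1,1]*d,d],-1)
    w=(c-m["t"])@m["R"]
    w[d==0]=np.nan
    return w
E
python3 - <<'E'
from h import *
for c in ("scene","top"):
    p,d=ctrl.read_camera(c);W=cloud(d,ctrl.camera_model(c));np.save(c+"W.npy",W)
    for n in ("track","barrier","handle","shuttle","flask","cylinder","beaker","bung"):
        r=ctrl.outline_of(c,n)
        if not r: print(c,n,None);continue
        o=r[0];g=o["region"];P=W[g];P=P[~np.isnan(P[:,0])]
        print(c,n,round(o["confidence"],2),np.round(o["xy"]),g.sum(),"med",np.round(np.median(P,0)),"lo",np.round(np.percentile(P,3,0)),"hi",np.round(np.percentile(P,97,0)))
        np.save(f"m_{c}_{n}.npy",g)
        if n in("track","handle","shuttle"):
            for zlo,zhi in ((16,30),(80,110),(140,200)):
                Q=P[(P[:,2]>zlo)&(P[:,2]<zhi)]
                if len(Q)>20: 
                    (ct,sz,a)=cv2.minAreaRect(Q[:,:2].astype(np.float32));print("   rect z",zlo,zhi,len(Q),np.round(ct,1),np.round(sz,1),round(a,1))
E
```

```text
scene track 0.96 [274. 230.] 4732 med [563.  33.  13.] lo [ 480. -203.    6.] hi [720. 247. 179.]
   rect z 16 30 955 [608.   26.8] [195.6 467.7] 1.5
   rect z 80 110 271 [628.3   5.3] [238.8  75.8] 7.8
   rect z 140 200 301 [486.9  23. ] [27.3 82.6] 1.7
scene barrier 0.56 [269. 212.] 860 med [563.  24. 103.] lo [475. -13.   3.] hi [739. 116. 184.]
scene handle 0.92 [267. 211.] 901 med [574.  24.  99.] lo [476. -13.   1.] hi [736. 123. 184.]
   rect z 80 110 210 [625.2  27.3] [ 34.5 239. ] 89.2
   rect z 140 200 306 [486.9  23. ] [27.3 82.6] 1.7
scene shuttle 0.56 [307. 255.] 1612 med [558. -95.  43.] lo [ 529. -157.   22.] hi [597. -37.  94.]
   rect z 16 30 435 [568.5 -96.1] [ 83.4 125.8] 1.0
   rect z 80 110 201 [564.7 -95.2] [ 70.8 124.9] 1.4
scene flask 0.57 [407. 243.] 659 med [ 755. -264.   43.] lo [ 739. -287.    1.] hi [ 861. -224.  104.]
scene cylinder None
scene beaker 0.73 [169. 227.] 959 med [392. 259.  66.] lo [365. 241.  10.] hi [434. 312.  96.]
scene bung 0.67 [318. 326.] 145 med [ 400. -244.   26.] lo [ 392. -253.    5.] hi [ 413. -231.   28.]
top track 0.6 [268. 205
[... 328 characters left out ...]
handle 0.73 [276. 203.] 854 med [576.  28. 106.] lo [476.  -7.  70.] hi [737.  58. 184.]
   rect z 80 110 204 [629.1  24. ] [230.3  29.5] 4.1
   rect z 140 200 310 [488.2  25.3] [81.  28.5] 89.6
top shuttle 0.64 [318. 205.] 1235 med [563. -98.  33.] lo [ 529. -153.   23.] hi [599. -35.  94.]
   rect z 16 30 500 [564.8 -93.8] [ 76.3 121.1] 1.6
   rect z 80 110 125 [563.9 -95.5] [ 65.4 124.6] 1.6
top flask 0.83 [376. 135.] 390 med [ 759. -252.   42.] lo [ 740. -278.   11.] hi [ 788. -232.  103.]
top cylinder 0.56 [216. 128.] 380 med [782. 178.  81.] lo [769. 160.  -2.] hi [804. 202. 183.]
top beaker 0.83 [185. 268.] 730 med [396. 288.  23.] lo [364. 242.  -2.] hi [431. 311.  95.]
top bung None
```

Run:
```python
from h import *
for c in ("scene","top"):
    W=np.load(c+"W.npy");g=np.load(f"m_{c}_handle.npy");P=W[g]
    P=P[(P[:,2]>50)&(P[:,1]>-20)&(P[:,1]<65)]
    for x in range(465,760,12):
        Q=P[(P[:,0]>=x)&(P[:,0]<x+12)]
        if len(Q):print(c,x,len(Q),"y",np.round(np.percentile(Q[:,1],[2,50,98])),"z",np.round(np.percentile(Q[:,2],[2,50,98])))
W=np.load("topW.npy").reshape(-1,3)
# near rail
P=W[(W[:,2]>17)&(W[:,2]<28)&(W[:,0]>495)&(W[:,0]<530)&(W[:,1]>-205)&(W[:,1]<258)]
print(len(P),np.polyfit(P[:,1],P[:,0],1))
P=W[(W[:,2]>17)&(W[:,2]<28)&(W[:,0]>595)&(W[:,0]<630)&(W[:,1]>-205)&(W[:,1]<258)]
print(len(P),np.polyfit(P[:,1],P[:,0],1))
P=W[(W[:,2]>40)&(W[:,2]<55)&(W[:,1]>200)&(W[:,1]<280)&(W[:,0]>505)&(W[:,0]<610)]
print("stop",len(P),np.round(np.percentile(P,[2,50,98],axis=0)))
p=np.load("scene0.npz")["p"][150:310,180:380,::-1]
cv2.imwrite("pics/z.png",cv2.resize(p,None,fx=4,fy=3.7,interpolation=3))
```

```text
scene 465 72 y [-13.  31.  60.] z [166. 173. 179.]
scene 477 179 y [-15.  16.  59.] z [163. 180. 186.]
scene 489 69 y [-15.  19.  49.] z [126. 176. 185.]
scene 501 34 y [19. 21. 28.] z [100. 115. 135.]
scene 513 33 y [19. 21. 27.] z [ 71.  91. 119.]
scene 525 16 y [19. 21. 24.] z [69. 75. 85.]
scene 537 16 y [19. 22. 29.] z [71. 76. 78.]
scene 549 14 y [20. 24. 29.] z [70. 76. 78.]
scene 561 14 y [21. 23. 30.] z [69. 76. 79.]
scene 573 17 y [20. 24. 31.] z [68. 75. 78.]
scene 585 14 y [21. 25. 30.] z [70. 76. 79.]
scene 597 13 y [21. 24. 30.] z [71. 77. 78.]
scene 609 15 y [20. 24. 31.] z [70. 76. 79.]
scene 621 12 y [21. 25. 31.] z [70. 75. 77.]
scene 633 14 y [22. 25. 31.] z [68. 76. 79.]
scene 645 12 y [23. 27. 32.] z [72. 75. 78.]
scene 657 13 y [22. 26. 32.] z [70. 75. 79.]
scene 669 23 y [10. 28. 44.] z [67. 75. 89.]
scene 681 43 y [18. 29. 44.] z [64. 80. 87.]
scene 693 11 y [12. 29. 42.] z [81. 84. 91.]
scene 705 84 y [15. 28. 42.] z [ 79.  96. 111.]
scene 717 39 y [15. 18. 40.] z [ 73. 105. 112.]
scene 729 49 y [15. 18. 39.] z [ 69. 101. 112.]
scene 741 6 y [16. 18. 32.] z [
[... 521 characters left out ...]
6 y [24. 28. 32.] z [69. 75. 80.]
top 609 20 y [23. 27. 32.] z [72. 74. 79.]
top 621 16 y [23. 27. 31.] z [68. 73. 79.]
top 633 18 y [23. 28. 34.] z [69. 75. 77.]
top 645 19 y [23. 28. 34.] z [69. 73. 77.]
top 657 20 y [25. 29. 34.] z [71. 75. 79.]
top 669 22 y [20. 30. 40.] z [67. 74. 78.]
top 681 49 y [16. 27. 41.] z [76. 80. 86.]
top 693 36 y [16. 30. 42.] z [74. 80. 85.]
top 705 62 y [16. 30. 43.] z [ 74. 104. 112.]
top 717 50 y [18. 32. 45.] z [104. 107. 112.]
top 729 47 y [18. 31. 45.] z [103. 108. 113.]
top 741 9 y [21. 31. 42.] z [105. 108. 113.]
455 [-3.08558114e-02  5.17165184e+02]
455 [-2.06340174e-02  6.06652049e+02]
stop 171 [[516. 243.  42.]
 [558. 251.  46.]
 [595. 260.  52.]]
```

View pics/z.png

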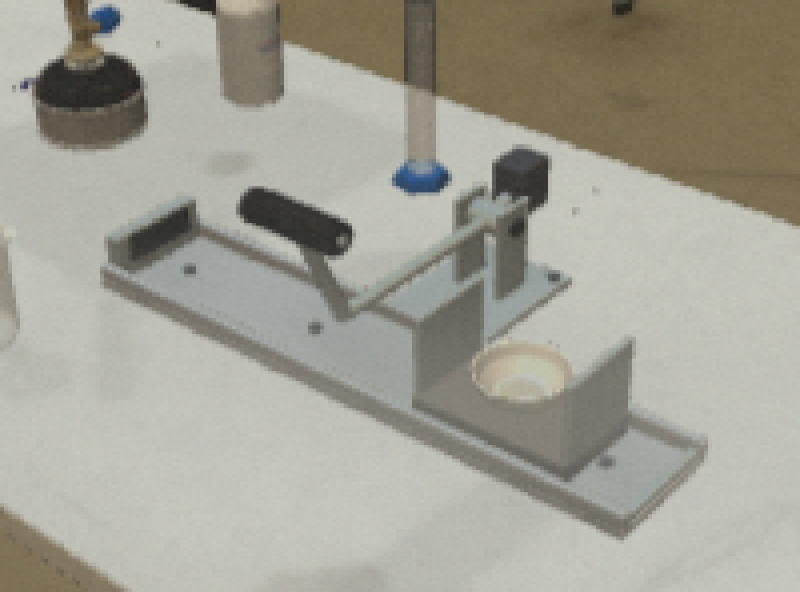

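The crank drops from the centre of the roller, so I'll push the roller with the fingers about 35 mm apart, straddling the crank.

```bash
cat >> h.py <<'E'
TH=0.0257
ex=np.array([np.cos(TH),np.sin(TH),0]);ey=np.array([-np.sin(TH),np.cos(TH),0]);O=np.array([562.3,26.,0.])
def tr(x,y,z): return O+ex*x+ey*y+np.array([0,0,z])
def inv(p): q=np.asarray(p)-O; return np.array([q@ex,q@ey,q[2]])
Rt=Rn.from_matrix(np.column_stack([-ex,ey,[0,0,-1]]))
def rows(targets,Rtar=Rt):
    s=ctrl.state();R0=Rn.from_quat(s["tool_rot"]);p=s["tool_pos"]
    rv=(R0.inv()*Rtar).as_rotvec()
    print("t",s["time_s"],"track",np.round(inv(p),1),"F",np.round(s["force"],1),"rv",np.round(rv,4))
    for t in targets: print(np.round(R0.inv().apply(tr(*t)-p)/10,2))
E
python3 -c "
from h import *
print(inv([487.5,23.5,170]))
rows([(-125,0,230),(-125,0,168),(-110,0,168)])"
```

```text
[-74.83954196  -0.57702604 170.        ]
t 1.0 track [-328.8  486.2  253.3] F [-1.2 -0.4 -0.3] rv [ 0.      0.     -0.4395]
[-39.13 -35.33   2.33]
[-39.13 -35.33   8.53]
[-40.49 -34.69   8.53]
```

>>> carry_out([
  [[0,0,-0.06],[-4.9,-4.4,0.3],3.5],
  [[0,0,-0.12],[-9.8,-8.8,0.6],3.5],
  [[0,0,-0.18],[-14.7,-13.2,0.9],3.5],
  [[0,0,-0.24],[-19.6,-17.7,1.2],3.5],
  [[0,0,-0.3],[-24.5,-22.1,1.5],3.5],
  [[0,0,-0.36],[-29.4,-26.5,1.8],3.5],
  [[0,0,-0.44],[-34.3,-31,2.1],3.5],
  [[0,0,-0.44],[-38.6,-34.8,2.3],3.5],
])

```text
time_s: 2.0
tool_pos: [426.8, 46.1, 231.3]
tool_rot: [-0.014, 1.0, 0.0, 0.0]
force: [1.0, 1.0, -0.2]
grip_width: 35.0
```

```bash
python3 -c "
from h import *
print(ctrl.state()['grip_width'],ctrl.state()['joint_positions'])
p=[]
for f in [0]+list(np.arange(.0,1.11,.07)):
  c,s=np.cos(f),np.sin(f); p.append((130-205*c+100*s-24,0,68+205*s+100*c))
rows([(-125,0,168),(-110,0,168)]+p)"
```

```text
35.030300991357514 [-9.93184916e-04  1.57232780e-01  1.97002866e+00  1.25082992e-04
  1.01343885e+00 -1.59907128e+00]
t 2.0 track [-134.9   23.6  231.3] F [ 1.   1.  -0.2] rv [0.0001 0.0009 0.0015]
[-0.98 -2.36  6.33]
[-2.48 -2.36  6.33]
[-3.58 -2.36  6.33]
[-3.58 -2.36  6.33]
[-4.33 -2.36  4.92]
[-5.18 -2.37  3.57]
[-6.12 -2.37  2.28]
[-7.15 -2.37  1.06]
[-8.26 -2.37 -0.09]
[-9.45 -2.37 -1.15]
[-10.71  -2.37  -2.13]
[-12.03  -2.38  -3.02]
[-13.42  -2.38  -3.82]
[-14.86  -2.38  -4.51]
[-16.34  -2.38  -5.11]
[-17.86  -2.38  -5.6 ]
[-19.41  -2.39  -5.98]
[-20.98  -2.39  -6.25]
[-22.57  -2.39  -6.41]
```

>>> carry_out([
  [[0,0,0],[0,-1.5,2.0],3.5],
  [[0,0,0],[-0.5,-2.4,4.2],3.5],
  [[0,0,0],[-1.0,-2.4,6.3],3.5],
  [[0,0,0],[-1.6,-2.4,6.3],3.5],
  [[0,0,0],[-2.2,-2.4,6.3],3.5],
  [[0,0,0],[-2.8,-2.4,6.3],3.5],
])

```text
time_s: 2.75
tool_pos: [456.3, 23.0, 169.2]
tool_rot: [-0.014, 1.0, -0.0, 0.001]
force: [-0.3, 0.6, 0.1]
grip_width: 35.3
```

Run:
```python
from h import *
p=[]
for f in list(np.arange(.0,1.11,.07)):
  c,s=np.cos(f),np.sin(f); p.append((130-205*c+100*s-24,0,68+205*s+100*c))
rows(p)
p,d=ctrl.read_camera("scene");cv2.imwrite("pics/s1.png",cv2.resize(p[150:310,180:380,::-1],None,fx=4,fy=3.7))
```

```text
t 2.75 track [-106.    -0.3  169.2] F [-0.3  0.6  0.1] rv [-0.0001  0.0024  0.0018]
[-0.7   0.03  0.12]
[-1.45  0.03 -1.29]
[-2.3   0.02 -2.64]
[-3.25  0.02 -3.93]
[-4.28  0.02 -5.15]
[-5.39  0.02 -6.29]
[-6.58  0.02 -7.36]
[-7.84  0.01 -8.33]
[-9.17  0.01 -9.22]
[-1.055e+01  1.000e-02 -1.001e+01]
[-1.199e+01  1.000e-02 -1.071e+01]
[-13.47   0.   -11.3 ]
[-14.99  -0.   -11.79]
[-16.54  -0.   -12.17]
[-1.812e+01 -1.000e-02 -1.243e+01]
[-1.971e+01 -1.000e-02 -1.259e+01]
```

View pics/s1.png

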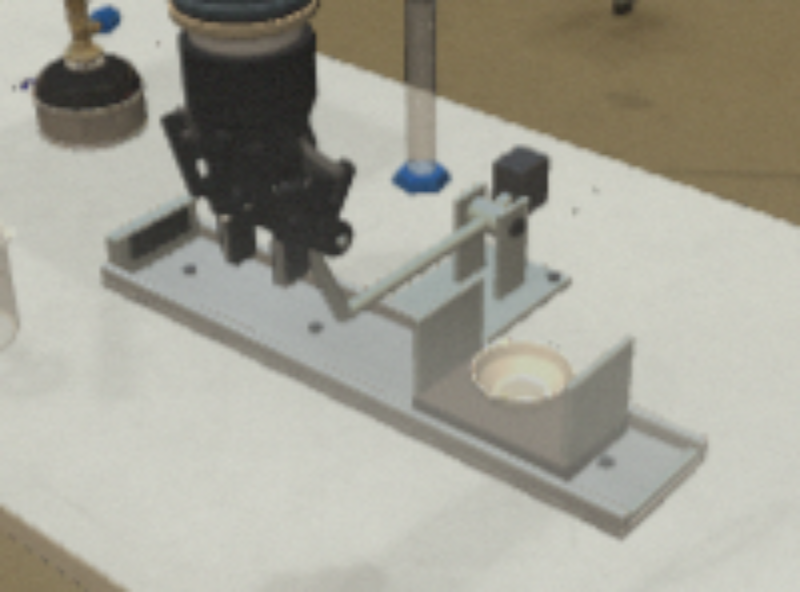

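The fingers stand on the robot's side of the roller, one on each side of the crank (crop around (265,240)). Now the swing.

>>> carry_out([
  [[0,0,0],[-0.7,0,0.1],3.5],
  [[0,0,0],[-1.1,0,-0.5],3.5],
  [[0,0,0],[-1.5,0,-1.3],3.5],
  [[0,0,0],[-1.9,0,-2.0],3.5],
  [[0,0,0],[-2.3,0,-2.6],3.5],
  [[0,0,0],[-2.8,0,-3.3],3.5],
  [[0,0,0],[-3.3,0,-3.9],3.5],
  [[0,0,0],[-4.3,0,-5.1],3.5],
])

```text
time_s: 3.8
tool_pos: [500.0, 24.2, 220.7]
tool_rot: [-0.014, 1.0, -0.0, 0.001]
force: [-0.9, 0.7, -0.4]
grip_width: 35.2
```

Run:
```python
from h import *
p=[]
for f in list(np.arange(.28,1.11,.07)):
  c,s=np.cos(f),np.sin(f); p.append((130-205*c+100*s-24,0,68+205*s+100*c))
rows(p)
p,d=ctrl.read_camera("scene");cv2.imwrite("pics/s2.png",cv2.resize(p[150:310,180:380,::-1],None,fx=4,fy=3.7))
```

```text
t 3.8 track [-6.230e+01 -2.000e-01  2.207e+02] F [-0.9  0.7 -0.4] rv [-0.0001  0.0022  0.0017]
[ 0.11  0.02 -0.01]
[-1.01  0.02 -1.15]
[-2.2   0.02 -2.22]
[-3.46  0.02 -3.19]
[-4.78  0.02 -4.08]
[-6.17  0.01 -4.88]
[-7.61  0.01 -5.57]
[-9.09  0.01 -6.16]
[-1.061e+01  1.000e-02 -6.650e+00]
[-12.16   0.    -7.03]
[-13.73  -0.    -7.3 ]
[-15.32  -0.    -7.46]
```

View pics/s2.png

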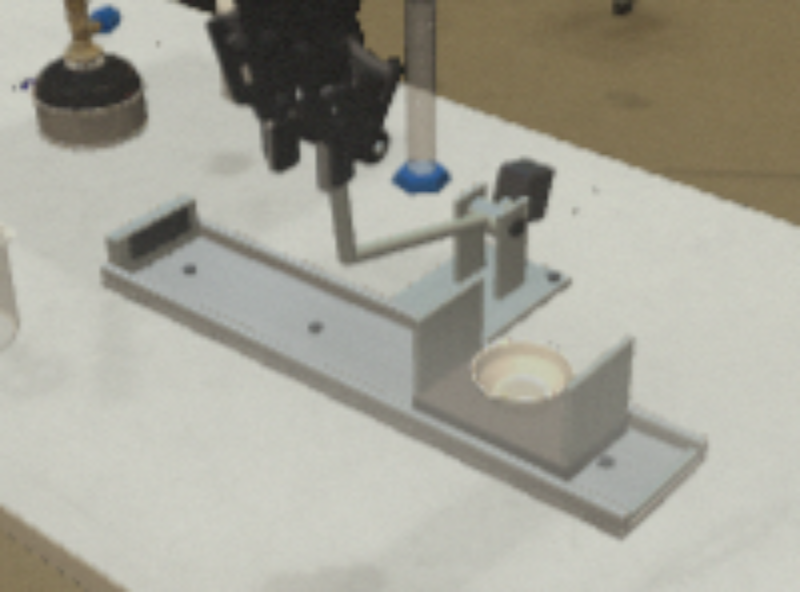

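The arm is rising (rod end at crop (347,258)), and the fingers still straddle the crank.

>>> carry_out([
  [[0,0,0],[-0.5,0,-0.6],3.5],
  [[0,0,0],[-1.0,0,-1.15],3.5],
  [[0,0,0],[-2.2,0,-2.2],3.5],
  [[0,0,0],[-3.5,0,-3.2],3.5],
  [[0,0,0],[-4.8,0,-4.1],3.5],
  [[0,0,0],[-6.2,0,-4.9],3.5],
  [[0,0,0],[-7.6,0,-5.6],3.5],
  [[0,0,0],[-9.1,0,-6.2],3.5],
])

```text
time_s: 4.85
tool_pos: [593.3, 26.6, 285.6]
tool_rot: [-0.014, 1.0, -0.0, 0.003]
force: [-1.0, -0.3, 0.0]
grip_width: 35.2
```

Run:
```python
from h import *
p=[]
for f in list(np.arange(.77,1.16,.07)):
  c,s=np.cos(f),np.sin(f); p.append((130-205*c+100*s-24,0,68+205*s+100*c))
rows(p)
p,d=ctrl.read_camera("scene");cv2.imwrite("pics/s3.png",cv2.resize(p[110:310,180:380,::-1],None,fx=4,fy=3))
```

```text
t 4.85 track [ 3.100e+01 -2.000e-01  2.856e+02] F [-1.  -0.3  0. ] rv [-0.0004  0.0064  0.0017]
[0.26 0.02 0.3 ]
[-1.27  0.02 -0.18]
[-2.82  0.01 -0.55]
[-4.39  0.01 -0.81]
[-5.98  0.01 -0.96]
[-7.58  0.01 -1.  ]
```

View pics/s3.png

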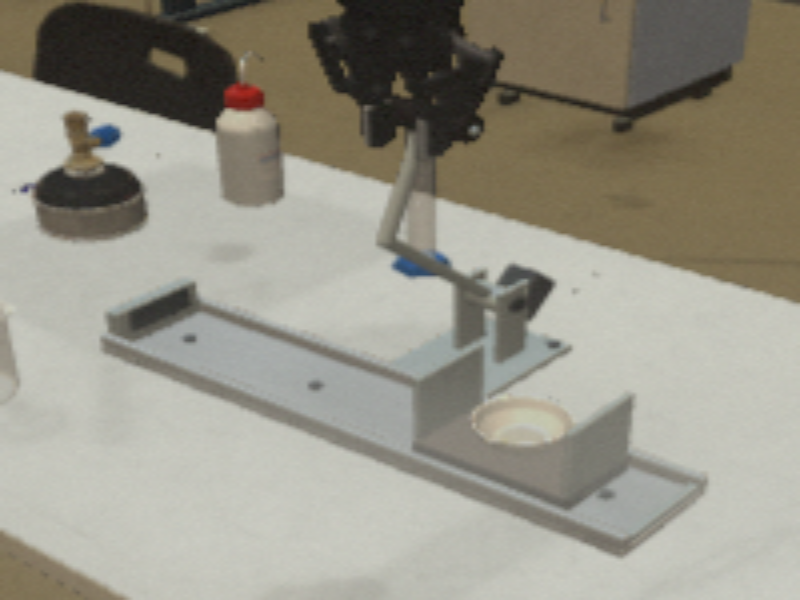

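The arm is near the balance point, with the rod end at crop (385,240). I'll continue past it slowly.

>>> carry_out([
  [[0,0,0],[-0.6,0,0],3.5],
  [[0,0,0],[-1.3,0,-0.2],3.5],
  [[0,0,0],[-2.1,0,-0.4],3.5],
  [[0,0,0],[-2.8,0,-0.6],3.5],
  [[0,0,0],[-3.6,0,-0.7],3.5],
  [[0,0,0],[-4.4,0,-0.8],3.5],
  [[0,0,0],[-5.2,0,-0.9],3.5],
  [[0,0,0],[-6.0,0,-1.0],3.5],
])

```text
time_s: 5.9
tool_pos: [655.2, 28.2, 296.7]
tool_rot: [-0.014, 1.0, -0.0, 0.004]
force: [-0.6, 0.2, 1.0]
grip_width: 35.0
```

>>> carry_out([
  [[0,0,0],[-0.4,0,0],3.5],
  [[0,0,0],[-0.4,0,0],3.5],
  [[0,0,0],[-0.4,0,0],3.5],
  [[0,0,0],[-0.4,0,0],3.5],
])

```text
time_s: 6.4
tool_pos: [659.1, 28.3, 296.8]
tool_rot: [-0.014, 1.0, -0.0, 0.004]
force: [0.1, -0.8, 0.2]
grip_width: 35.0
```

Run:
```python
from h import *
rows([(60,0,300),(40,-120,260),(0,-214,150),(0,-214,70)])
p,d=ctrl.read_camera("scene");cv2.imwrite("pics/s4.png",cv2.resize(p[110:310,180:380,::-1],None,fx=4,fy=3))
```

```text
t 6.4 track [ 9.680e+01 -2.000e-01  2.968e+02] F [ 0.1 -0.8  0.2] rv [-0.0005  0.0082  0.0016]
[ 3.68  0.02 -0.35]
[  5.73 -11.97   3.64]
[  9.83 -21.36  14.62]
[  9.9  -21.36  22.62]
```

View pics/s4.png

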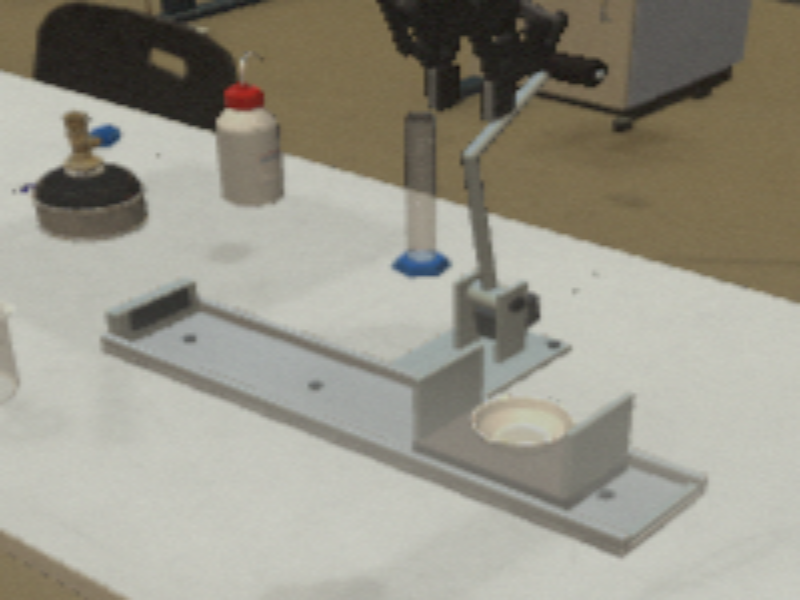

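The arm rests on its raised stop, with the roller at crop (580,70), well clear of the fingers. The crank lies below and between the fingertips, so I'll back straight out towards the robot and up first.

>>> carry_out([
  [[0,0.003,0],[2.0,0,-0.8],3.5],
  [[0,0.006,0],[4.5,0,-1.2],3.5],
  [[0,0.008,0],[7.5,0,-1.2],3.5],
  [[0,0.008,0],[9.3,-3.0,-1.0],2],
  [[0,0.008,0],[9.8,-8.0,0],0],
  [[0,0.008,0],[9.8,-13.0,2.0],0],
  [[0,0.008,0],[9.8,-18.0,5.0],0],
  [[0,0.008,0],[9.8,-21.4,9.0],0],
])

```text
time_s: 7.45
tool_pos: [567.8, -190.6, 206.1]
tool_rot: [-0.013, 1.0, -0.001, 0.001]
force: [-0.1, -0.2, -0.2]
grip_width: 0.0
```

Run:
```python
from h import *
rows([(0,-214,150),(0,-214,70)])
p,d=ctrl.read_camera("scene");cv2.imwrite("pics/s5.png",p[:,:,::-1])
W=cloud(d,ctrl.camera_model("scene"))
r=ctrl.outline_of("scene","shuttle")
P=W[r[0]["region"]];P=P[(P[:,2]>80)&(P[:,2]<110)];Q=np.array([inv(q) for q in P]);print(len(Q),np.percentile(Q,[1,50,99],axis=0).round(1))
```

```text
t 7.45 track [  -0.  -216.6  206.1] F [-0.1 -0.2 -0.2] rv [-0.0016  0.0023  0.0005]
[0.01 0.27 5.61]
[ 0.03  0.28 13.61]
196 [[ -34.8 -183.3   80.3]
 [  -6.7  -66.2   89.5]
 [  29.7  -59.4   96.6]]
```

View pics/s5.png

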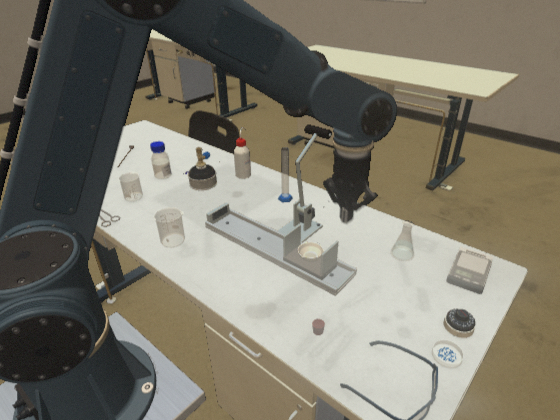

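The barrier is up (rod from (303,210) to (312,135)) and the closed fingers hang behind the shuttle. Descending.

>>> carry_out([
  [[0,0,0],[0,0.1,3.0],0],
  [[0,0,0],[0,0.2,6.5],0],
  [[0,0,0],[0,0.3,10.0],0],
  [[0,0,0],[0,0.3,12.5],0],
  [[0,0,0],[0,0.3,13.6],0],
  [[0,0,0],[0,0.3,13.6],0],
])

```text
time_s: 8.3
tool_pos: [565.6, -187.4, 67.0]
tool_rot: [-0.012, 1.0, 0.0, -0.002]
force: [-0.0, -1.3, 0.6]
grip_width: 0.0
```

Run:
```python
from h import *
rows([(0,-199,70),(0,0,70),(0,78,70)])
p,d=ctrl.read_camera("scene");cv2.imwrite("pics/s6.png",cv2.resize(p[150:310,230:430,::-1],None,fx=4,fy=3.7))
```

```text
t 8.3 track [  -2.2 -213.4   67. ] F [-0.  -1.3  0.6] rv [ 0.0008 -0.0042 -0.0013]
[-0.21  1.44 -0.3 ]
[-0.19 21.34 -0.29]
[-0.18 29.14 -0.28]
```

View pics/s6.png

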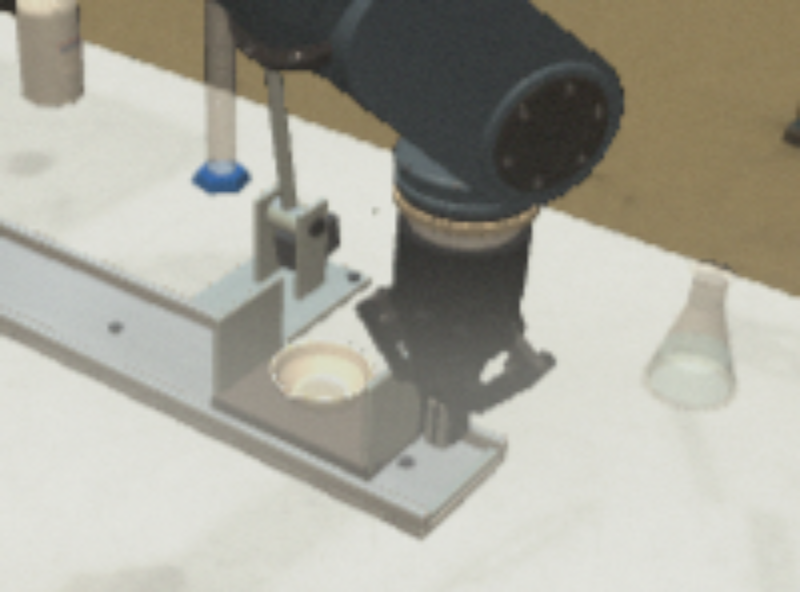

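Run:
```python
from h import *
p,d=ctrl.read_camera("top");W=cloud(d,ctrl.camera_model("top")).reshape(-1,3)
Q=(W-O)@np.column_stack([ex,ey,[0,0,1]])
def rep(n,ylo,yhi,zs):
  for z in zs:
    S=Q[(Q[:,2]>z)&(Q[:,2]<z+30)&(Q[:,1]>ylo)&(Q[:,1]<yhi)&(Q[:,0]>-120)]
    if len(S)>3: print(n,z,len(S),"x",np.percentile(S[:,0],[1,99]).round(),"y",np.percentile(S[:,1],[1,99]).round())
rep("robot",-330,-70,range(100,460,30))
rep("gate",-55,60,range(60,460,30))
cv2.imwrite("pics/t6.png",p[:,:,::-1])
```

```text
robot 100 31 x [183. 212.] y [-304. -278.]
robot 130 37 x [-15.   9.] y [-165. -154.]
robot 280 29 x [-29.  56.] y [-171. -136.]
robot 310 311 x [-46.  61.] y [-285. -130.]
robot 340 1509 x [-55.  49.] y [-277. -124.]
robot 370 371 x [-86.  22.] y [-268. -113.]
robot 400 915 x [-111.  -13.] y [-252. -116.]
robot 430 636 x [-102.  -45.] y [-219. -115.]
gate 60 125 x [112. 144.] y [-24.  26.]
gate 90 14 x [113. 144.] y [-21.  20.]
gate 210 24 x [ 96. 113.] y [-5.  6.]
gate 240 111 x [103. 155.] y [-5.  6.]
gate 270 317 x [154. 204.] y [-39.  40.]
gate 300 127 x [183. 200.] y [-35.  37.]
```

View pics/t6.png

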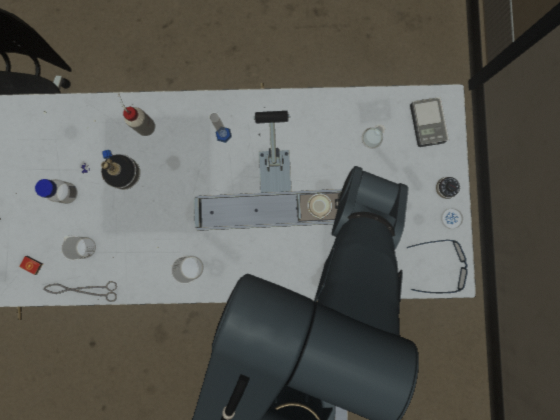

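The raised handle shows at (270,117). The wrist's farthest point is at track x of about 61 mm and the gate's nearest is about 96 mm, so the path is clear. I'll go up slightly and make contact.

>>> carry_out([
  [[0,-0.004,0],[-0.2,0.2,-0.7],0],
  [[0,-0.004,0],[-0.2,0.6,-0.9],0],
  [[0,-0.004,0],[-0.2,1.0,-0.9],0],
  [[0,-0.004,0],[-0.2,1.4,-0.9],0],
  [[0,-0.004,0],[-0.2,1.7,-0.9],0],
  [[0,-0.004,0],[-0.2,2.1,-0.9],0],
  [[0,-0.004,0],[-0.2,2.6,-0.9],0],
  [[0,-0.004,0],[-0.2,3.1,-0.9],0],
])

```text
time_s: 9.4
tool_pos: [566.8, -156.0, 76.3]
tool_rot: [-0.012, 1.0, 0.0, -0.0]
force: [0.9, -3.3, 0.9]
grip_width: -0.2
```

```bash
cat > look.py <<'E'
import sys
from h import *
rows([(0,0,76),(0,78,76)])
p,d=ctrl.read_camera("scene");cv2.imwrite(f"pics/{sys.argv[1]}.png",cv2.resize(p[130:300,190:390,::-1],None,fx=4,fy=3.5))
W=cloud(d,ctrl.camera_model("scene"))
r=ctrl.outline_of("scene","shuttle")
if r:
    P=W[r[0]["region"]];P=P[(P[:,2]>75)&(P[:,2]<105)];Q=np.array([inv(q) for q in P]);print(r[0]["confidence"],len(Q),"y",np.percentile(Q[:,1],[1,5,50,95,99]).round(1))
E
python3 look.py s7
```

```text
t 9.4 track [  -0.2 -182.1   76.3] F [ 0.9 -3.3  0.9] rv [ 0.0008  0.     -0.0014]
[1.000e-02 1.821e+01 4.000e-02]
[2.000e-02 2.601e+01 5.000e-02]
0.81 205 y [-167.4 -166.2  -48.1  -44.5  -42.2]
```

View pics/s7.png

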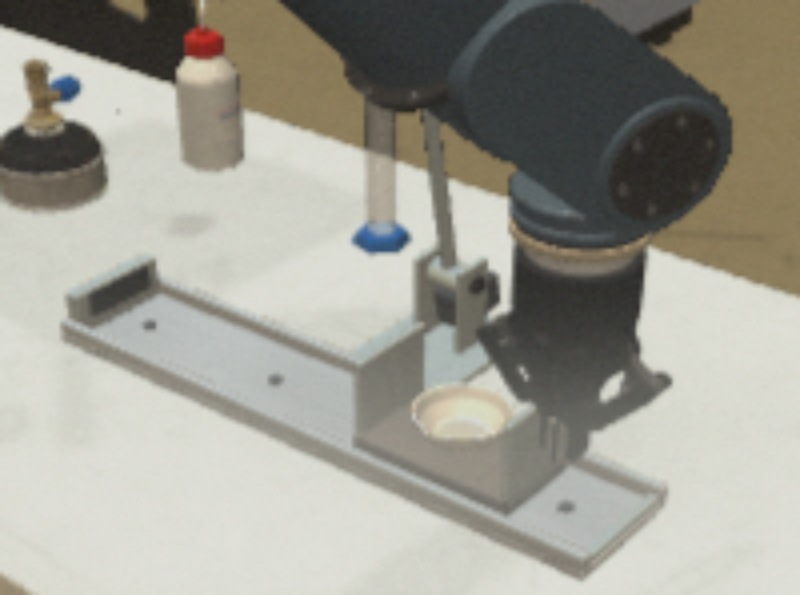

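The shuttle moves (about 16 mm so far, friction about 3 N) and the plate stays flat against the fingers. I'll keep pushing steadily.

>>> carry_out([
  [[0,0,0],[0,0.6,0],0],
  [[0,0,0],[0,1.4,0],0],
  [[0,0,0],[0,2.3,0],0],
  [[0,0,0],[0,3.2,0],0],
  [[0,0,0],[0,4.1,0],0],
  [[0,0,0],[0,5.0,0],0],
  [[0,0,0],[0,5.9,0],0],
  [[0,0,0],[0,6.8,0],0],
])

```text
time_s: 10.5
tool_pos: [565.1, -87.0, 76.3]
tool_rot: [-0.012, 1.0, 0.001, -0.0]
force: [-0.1, -4.0, 2.1]
grip_width: 0.1
```

>>> carry_out([
  [[0,0,0],[0,0.9,0],0],
  [[0,0,0],[0,1.8,0],0],
  [[0,0,0],[0,2.7,0],0],
  [[0,0,0],[0,3.6,0],0],
  [[0,0,0],[0,4.5,0],0],
  [[0,0,0],[0,5.4,0],0],
  [[0,0,0],[0,6.2,0],0],
  [[0,0,0],[0,6.8,0],0],
])

```text
time_s: 11.5
tool_pos: [563.3, -18.5, 76.4]
tool_rot: [-0.012, 1.0, 0.001, -0.0]
force: [0.3, -2.5, 1.3]
grip_width: 0.2
```

```bash
python3 look.py s8
```

```text
t 11.5 track [ -0.1 -44.5  76.4] F [ 0.3 -2.5  1.3] rv [ 0.0013 -0.0003 -0.0008]
[-0.01  4.45  0.05]
[-0.   12.25  0.06]
0.68 210 y [-34.6 -29.4  88.8  92.7  94.5]
```

View pics/s8.png

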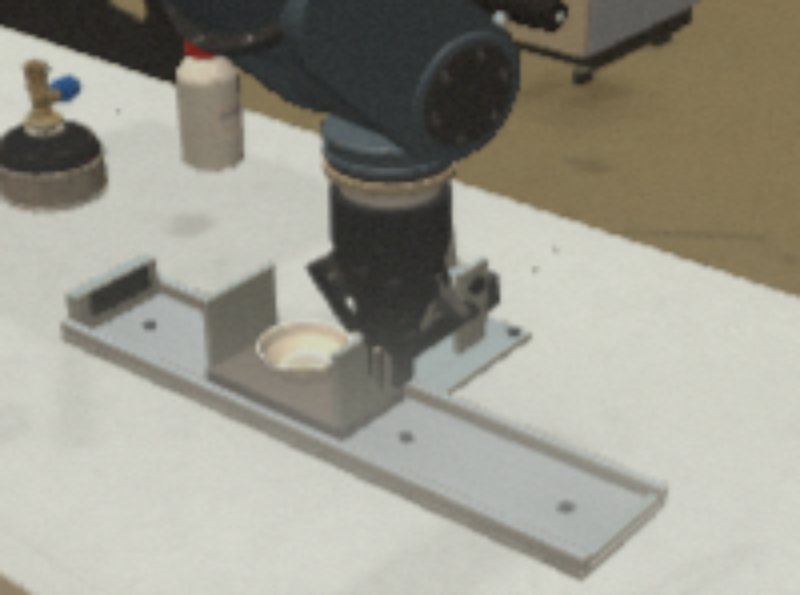

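The shuttle is under the gate and upright, with about 122 mm left.

>>> carry_out([
  [[0,0,0],[0,0.9,0],0],
  [[0,0,0],[0,1.8,0],0],
  [[0,0,0],[0,2.7,0],0],
  [[0,0,0],[0,3.6,0],0],
  [[0,0,0],[0,4.5,0],0],
  [[0,0,0],[0,5.4,0],0],
  [[0,0,0],[0,6.3,0],0],
  [[0,0,0],[0,7.2,0],0],
])

```text
time_s: 12.6
tool_pos: [561.4, 54.3, 76.4]
tool_rot: [-0.013, 1.0, 0.001, -0.0]
force: [0.4, -3.5, 1.6]
grip_width: -0.1
```

>>> carry_out([
  [[0,0,0],[0,0.7,0],0],
  [[0,0,0],[0,1.4,0],0],
  [[0,0,0],[0,2.0,0],0],
  [[0,0,0],[0,2.6,0],0],
  [[0,0,0],[0,3.1,0],0],
  [[0,0,0],[0,3.6,0],0],
  [[0,0,0],[0,4.0,0],0],
  [[0,0,0],[0,4.3,0],0],
])

```text
time_s: 13.6
tool_pos: [560.3, 97.5, 76.5]
tool_rot: [-0.013, 1.0, 0.001, -0.0]
force: [-0.1, -3.6, 0.9]
grip_width: -0.1
```

```bash
python3 look.py s9
```

```text
t 13.6 track [-0.1 71.6 76.5] F [-0.1 -3.6  0.9] rv [ 0.0017 -0.0006 -0.0004]
[-0.02 -7.16  0.04]
[-0.01  0.64  0.05]
```

View pics/s9.png

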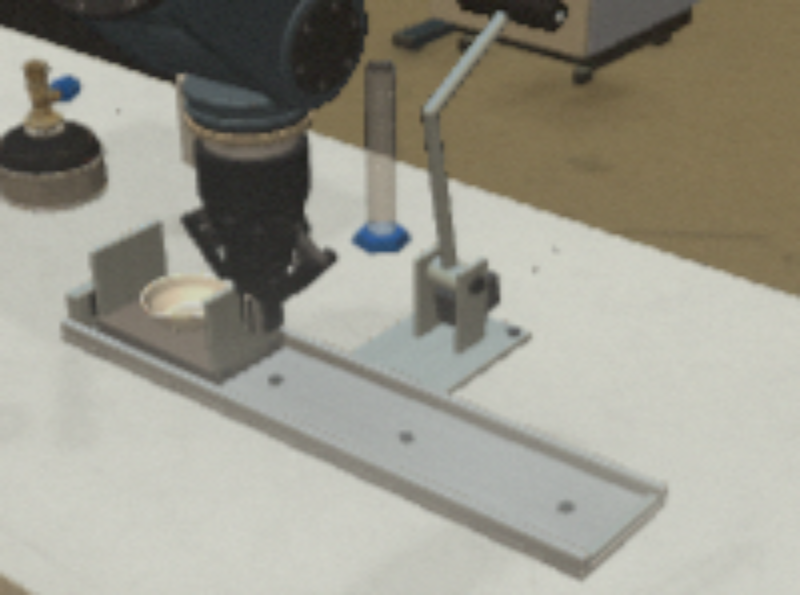

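Almost at the stop. I'll creep the rest and watch the force.

>>> carry_out([
  [[0,0,0],[0,0.15,0],0],
  [[0,0,0],[0,0.3,0],0],
  [[0,0,0],[0,0.45,0],0],
  [[0,0,0],[0,0.55,0],0],
])

```text
time_s: 14.2
tool_pos: [560.1, 103.2, 76.5]
tool_rot: [-0.013, 1.0, 0.001, -0.0]
force: [0.0, -3.5, 0.8]
grip_width: 0.3
```

>>> carry_out([
  [[0,0,0],[0,0.1,0],0],
  [[0,0,0],[0,0.2,0],0],
  [[0,0,0],[0,0.2,0],0],
])

```text
time_s: 14.58
tool_pos: [560.4, 104.8, 76.8]
tool_rot: [-0.013, 1.0, 0.001, 0.0]
force: [0.2, -7.1, 4.3]
grip_width: 0.3
```

>>> carry_out([
  [[0,0,0],[0,0.1,0],0],
  [[0,0,0],[0,0.15,0],0],
  [[0,0,0],[0,0.15,0],0],
])

```text
time_s: 14.95
tool_pos: [560.9, 105.7, 77.2]
tool_rot: [-0.013, 1.0, 0.0, 0.001]
force: [1.2, -8.1, 4.1]
grip_width: 0.4
```

>>> carry_out([
  [[0,0,0],[0,0.15,0],0],
  [[0,0,0],[0,0.25,0],0],
  [[0,0,0],[0,0.25,0],0],
])

```text
time_s: 15.32
tool_pos: [561.6, 107.2, 77.8]
tool_rot: [-0.013, 1.0, -0.0, 0.001]
force: [1.5, -11.6, 5.9]
grip_width: 0.0
```

```bash
python3 look.py s10
python3 - <<'E'
from h import *
p,d=ctrl.read_camera("top");cv2.imwrite("pics/t10.png",cv2.resize(p[150:270,150:350,::-1],None,fx=4,fy=4))
E
```

```text
t 15.325 track [ 1.4 81.2 77.8] F [  1.5 -11.6   5.9] rv [-0.0007  0.0028 -0.0003]
[ 0.14 -8.12  0.19]
[ 0.14 -0.32  0.18]
0.82 181 y [ 92.3  92.9 211.1 215.2 218.7]
```

View pics/s10.png

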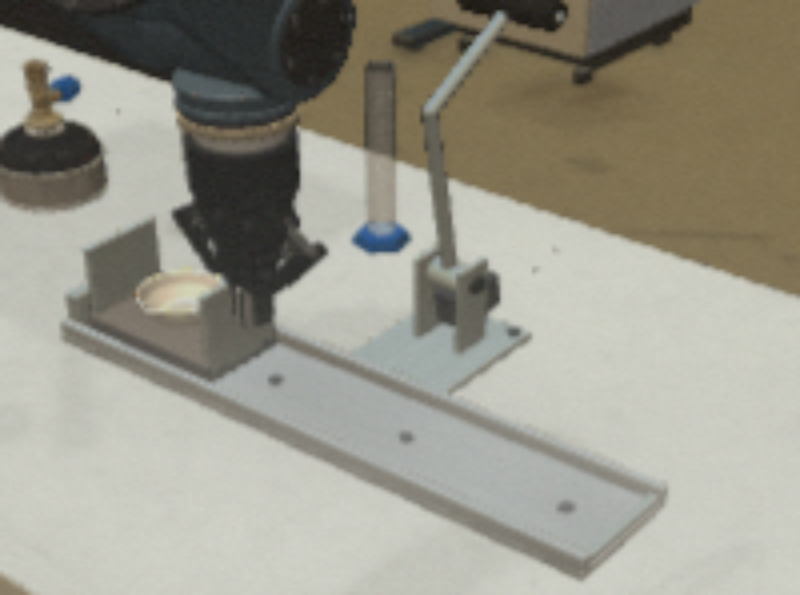

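View pics/t10.png

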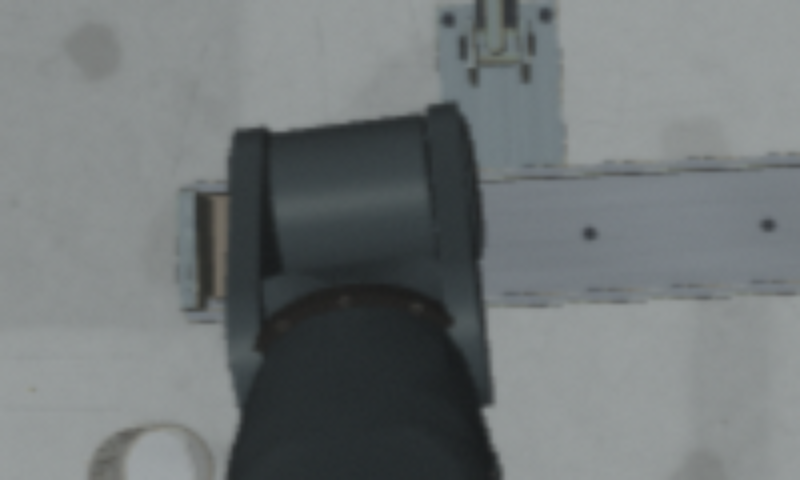

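The force has risen from 3.5 to 11.6 N and the rear face is at y of about 93 mm (expected +93). The shuttle is seated, so I'll back off, clear the view and check.

>>> carry_out([
  [[0,0,0],[0,-0.4,0],0],
  [[0,0,0],[0,-1.0,0],0],
  [[0,0,0],[0,-2.2,0],0],
  [[0,0,0],[1.0,-3.5,0],0],
  [[0,0,0],[3.0,-3.5,-3.0],0],
  [[0,0,0],[6.0,-3.5,-8.0],0],
  [[0,0,0],[10.0,-3.5,-13.0],0],
  [[0,0,0],[14.0,-3.5,-17.0],0],
])

```text
time_s: 16.48
tool_pos: [420.3, 68.2, 248.7]
tool_rot: [-0.012, 1.0, -0.0, 0.002]
force: [1.1, 0.5, -0.1]
grip_width: -0.2
```

>>> carry_out([
  [[0,0,0],[4.0,0,0],0],
  [[0,0,0],[8.0,0,0],0],
  [[0,0,0],[10.0,0,0],0],
  [[0,0,0],[10.0,0,0],0],
])

```text
time_s: 16.98
tool_pos: [319.1, 65.4, 248.3]
tool_rot: [-0.012, 1.0, -0.0, 0.002]
force: [0.9, -0.4, 1.2]
grip_width: 0.0
```

```bash
python3 look.py s11
python3 - <<'E'
from h import *
p,d=ctrl.read_camera("top");cv2.imwrite("pics/t11.png",cv2.resize(p[80:300,140:400,::-1],None,fx=3,fy=2.7))
W=cloud(d,ctrl.camera_model("top"))
r=ctrl.outline_of("top","shuttle")
if r:
    P=W[r[0]["region"]];P=P[(P[:,2]>75)&(P[:,2]<105)];Q=np.array([inv(q) for q in P]);print(r[0]["confidence"],len(Q),"y",np.percentile(Q[:,1],[1,5,50,95,99]).round(1))
for c in("scene","top"):
  for n in ("flask","cylinder","beaker","bung"):
    r=ctrl.outline_of(c,n);print(c,n,r and r[0]["xy"].round() if r else None)
E
```

```text
t 16.975 track [-242.1   45.6  248.3] F [ 0.9 -0.4  1.2] rv [-0.0005  0.0038 -0.0011]
[-24.15  -4.53  17.32]
[-24.14   3.27  17.32]
0.61 260 y [ 91.8  92.6  99.3 214.9 217.3]
0.7 151 y [ 92.9  93.1 210.6 216.  217.1]Traceback (most recent call last):
  File "<stdin>", line 9, in <module>
AttributeError: 'list' object has no attribute 'round'. Did you mean: 'count'?
```

View pics/s11.png

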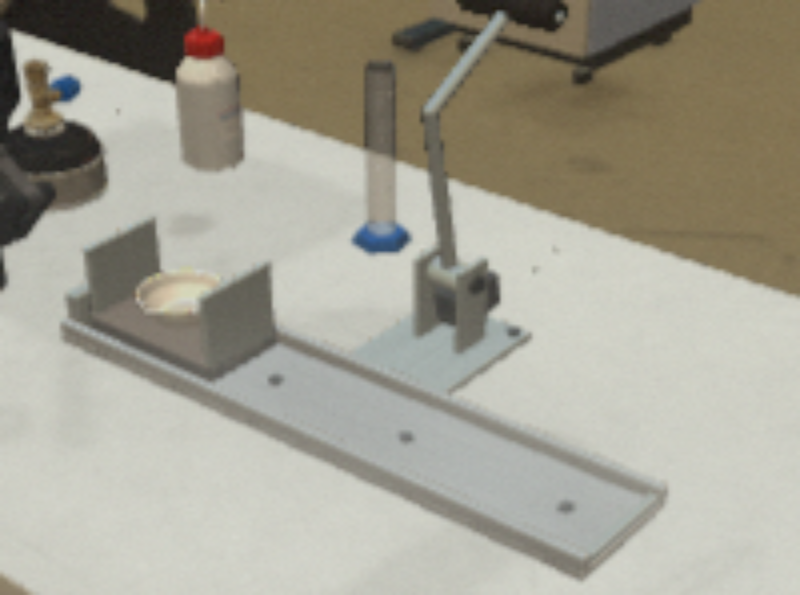

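View pics/t11.png

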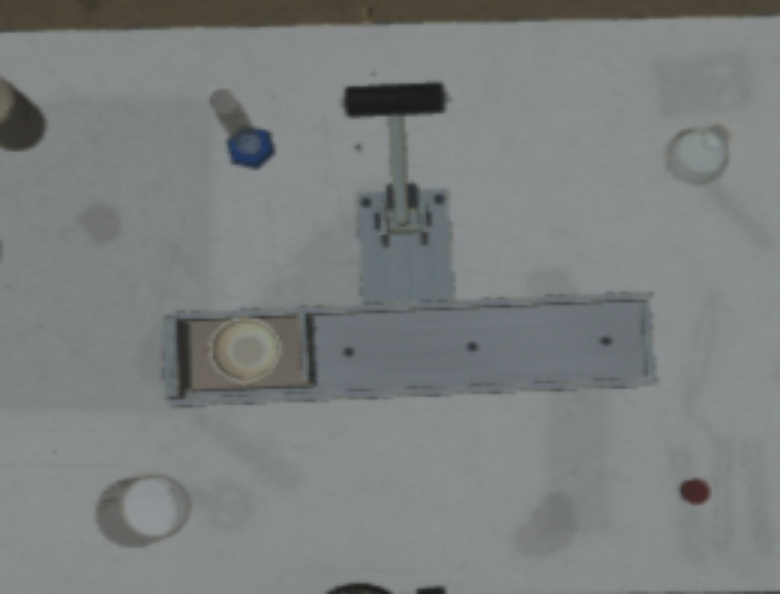

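The top view shows the shuttle against the stop (front plate at y ≈ 217 mm), the barrier up, and the glassware and bung where they were. Handing in.

```bash
python3 -c "
from bench import ctrl
print(ctrl.finish_job())"
```

```text
the job is handed in; nothing more can be done
None
```

The job is done and handed in at about 17 s; `finish_job` reports no verdict.

- **Barrier:** I pushed the roller up and over with the fingers on either side of the crank. The arm went past its balance point and now rests on its raised stop. It was still raised in the last pictures, taken just before I handed in.
- **Shuttle:** I pushed it along the lane with closed fingers at a steady 3–4 N. At the end the force rose to 11.6 N against the stop.
- **Final position:** After I backed off, both cameras put the shuttle's plates at about y = 93 and 217 mm. That matches the expected position against the stop.
- **Bystanders:** In the last top picture the flask, cylinder, beaker and bung stand where they were at the start. I judged this by eye, because my script to re-measure them stopped on a coding error and I did not rerun it.
- **Small disagreement:** At the final push, the finger position implied a rear face about 2–3 mm further on than the cameras showed. I put this down to the arm flexing and to calibration error.

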